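Shut the vacuum valve on the lab bench

TASK

The vacuum valve, the one with the yellow lever, has been left open. Shut it: push its lever clockwise (seen from above) through the quarter turn, fully to its end stop, so that it lies square across its outlet nozzle. Leave the lever of the blue valve where it is.

Things in the scene. Friction and masses are not known exactly. Their poses are not given: they have to be found in the camera images.
- yellow_lever (a joint): yellow lever of the vacuum valve, a quarter-turn ball valve on a fixed grey bench post. Rad: 0 = open (lever above and in line with the brass nozzle), 1.571 = shut, end stop (lever square across the nozzle); grows clockwise seen from above, about a vertical axis. Starts at 0 to 0.35. Friction holds it where it is left, no spring; about 3 N sideways near its end turns it.
- yellow_axis (a point): fixed point on the yellow lever's vertical pivot axis, at the grip's mid height, 156 mm above the bench. Its x axis points along the nozzle (lever direction at joint 0). The pivot nut reaches 5 mm above it. All else is at least 28 mm below it: brass housing 38 mm across, brass nozzle reaching 60 mm out from the axis, grey post 32 mm across, round foot 72 mm across.
- yellow_tip (a point): middle of the outer end of the yellow lever, 115 mm level from the pivot axis, 156 mm above the bench. The yellow grip is a level bar 18 mm wide and 14 mm high, from 30 to 115 mm from the axis; this point is at its mid height. The line from yellow_axis to here is the lever's direction. Only things under 60 mm high lie below its outer 50 mm.
- blue_tip (a point): the same end point of the lever of the other valve, of the same shape and size but with a blue lever, to be left alone. Its lever starts anywhere from open to nearly shut; it too turns easily. The two pivot axes stand at least 280 mm apart.

How it is judged:
By the outcome, as a careful person would: the job done as asked, in the order asked, and still so for the second after the job is handed in, with the robot touching nothing.
It also fails if it takes over 32 s, if anything falls off the work surface, if the arm or the gripper's body presses on something with over 40 N, if the wrist force passes 120 N, or if a joint passes its speed limit or range.

ROBOT

A 6-joint arm with a two-finger parallel gripper is mounted at the origin on the work surface. World frame = base frame: x ahead of the robot, y to its left, z up, the work surface at z = 0. Lengths are in m, angles in rad, forces in N, time in s.
With the tool pointing down it reaches from about 0.35 to 0.8 m from the base axis. Payload 7.3 kg.
Tool frame: the origin (TCP) lies on the centre line of the jaws, within the pads' length; the fingertips stand 17 mm ahead of it and the grasp point (between the pads) lies 2 mm behind it; z points along the fingers, y is the line along which they close (so a half turn about z gives the same grasp; the last joint's range is limited). The gripper opens to 85 mm and grips with 20 to 120 N. Pads are 22 mm wide; open, the fingers measure 114 mm over their backs; the gripper's body (76 mm by 85 mm) begins 54 mm behind the grasp point. The pads swing forward as they close: fully open they stand 13 mm farther back than shut.
Start: joints at [-1.256, 0.342, 1.524, -0, 1.275, -0.146], TCP at [0.233, -0.47, 0.248] pointing down, gripper open.
Joint ranges: [-2.53, 2.53], [-0.77, 2.02], [0.04, 2.7], [-1, 4.14], [0.28, 2.66], [-3.11, 3.11]. Speed limits (rad/s): [2.57, 2.57, 3.14, 3.14, 3.14, 3.14].

INTERFACE

Orientations are given as a unit quaternion [w, x, y, z].
In Python, from cell import monitor, eyes, arm, spotter gives the robot as it stands.
- The arm moves only by the shell command python3 -m handwheel 'ROWS'. ROWS is JSON, a list of rows, each an object of numbers: "dx", "dy", "dz": the shift along the tool's x, y, z in m; "rx", "ry", "rz": the turn, a rotation vector about the tool's x, y, z in degrees; "hand": the gripper command: -1 is shut, 1 is fully open, values between are in proportion. A call has 1 to 5 rows; each row shifts and turns the commanded pose from where the row before left it, along the tool's axes as they then stand; what a row does not reach is not made up. A row lasts 1/10 s, in which the tool goes at most 50 mm and 8.59 degrees, less where a joint would pass 70% of its speed; a pose out of reach is approached as far as the arm can. A call with a gripper value outside its range is refused whole. The fingers move at their own pace and stop on an object; the grip force is fixed at half the most. Time passes only in rows, so rows that do not move let the fingers close. It gives the time, the measured TCP pose, the force, the opening and the grip force at its end, in the units of the state.
- monitor.get_state(): the state, without advancing time (a new reading comes with each control period).
- eyes.camera(name): name is "side" or "top" or "wrist"; returns a dict with "image" (400x640x3 uint8, blue, green, red), "fx", "fy", "cx", "cy" (pixels), "extrinsics" (4x4, takes a point from world to camera coordinates). Camera axes: x right, y up, looking along -z (the intrinsics and any distortion apply to the point x, -y, -z); pixel columns grow to the right and rows downward; lengths in m; the calibration is good to about 2 mm. A picture is of the moment at which its call begins. There is no depth.
- arm.sign_off(): hands the job in; it is judged then, once.
Trained networks look in a picture, given as the dict that the camera call returned (one of the last four; its "shot" number tells which), for a name from the list of things; names that differ only in an ending like _2 or _b are one class to them, and where a whole thing is asked for, a point or a joint stands for the part that bears it (a point fixed in the world has none). Each returns a list of dicts, best first, with "p" (0 to 1); they miss things now and then, are a little off and sometimes report something else, mostly with a low value. They report only what shows in the picture. A call takes as long as a camera call.
- spotter.look_for(picture, target): "location" ([column, row] in pixels, amid what is visible of it).
- spotter.silhouettes(picture, target): "mask" (400x640 bool, what is visible of it) and "location" ([column, row] in pixels, amid what is visible of it).
The state is a dict: "t": time; "joints": joint angles; "qd": joint speeds; "effort": joint torques, N m; "position": TCP position; "tool_rot": TCP orientation; "wrist_force": force on the tool from outside, world axes, zero at the start; "torque": the same for the moment, N m; "gripper_width": finger opening in m; "finger_force": force on a finger pad.
Only numpy, scipy, OpenCV 4.12 (cv2) and the standard library are available. Lean on these libraries where they do the work, as an engineer would, in place of code of your own. Each camera call takes 0.05 s, during which the arm holds its last target. There are 200 camera calls.

## Working session

There is one attempt and no reset: what is moved stays moved. The work goes in short steps, Python scripts to look and compute and a shell command to move; the robot and the scene stay as the last step left them, time stands still between calls to the robot, and variables do not carry over. Pictures are saved under pics/ and viewed, at most 10 in all, crops included, and the job is handed in when it is done.

```bash
mkdir -p pics
cat > h.py <<'E'
import numpy as np, cv2
from cell import monitor, eyes, arm, spotter
def ray(p,uv,):
    E=np.array(p["extrinsics"]);R=E[:3,:3];t=E[:3,3]
    d=np.array([(uv[0]-p["cx"])/p["fx"],-(uv[1]-p["cy"])/p["fy"],-1.])
    return -R.T@t,R.T@d
def atz(p,uv,z):
    o,d=ray(p,uv);return o+d*(z-o[2])/d[2]
def proj(p,X):
    E=np.array(p["extrinsics"]);c=E[:3,:3]@np.array(X)+E[:3,3]
    return [p["cx"]+p["fx"]*c[0]/-c[2],p["cy"]+p["fy"]*-c[1]/-c[2]]
E
python3 - <<'E'
from h import *
ims=[]
for n in ["top","side"]:
    p=eyes.camera(n);ims.append(p["image"]);print(n,[k for k in p if k not in("image",)])
    print(np.round(ray(p,(320,200)),3).tolist(),p.get("distortion"))
    for k in ["yellow_axis","yellow_tip","blue_tip"]:
        for r in spotter.look_for(p,k)[:2]: print(k,np.round(r["location"]),round(r["p"],2),atz(p,r["location"],.156).round(3))
    m=spotter.silhouettes(p,"yellow_lever")
    if m:
        mm=m[0]["mask"];print("mask",m[0]["p"],mm.sum())
        b=cv2.boxPoints(cv2.minAreaRect(np.argwhere(mm)[:,::-1].astype(np.float32)));print([atz(p,q,.163).round(3).tolist() for q in b])
cv2.imwrite("pics/a.png",cv2.resize(np.hstack(ims),(800,250)));cv2.imwrite("pics/b.png",ims[0])
print(monitor.get_state())
E
```

```text
top ['fx', 'fy', 'cx', 'cy', 'extrinsics', 'shot']
[[0.513, 0.003, 1.037], [0.081, 0.015, -0.997]] None
yellow_axis [393. 217.] 0.58 [ 0.547 -0.131  0.156]
yellow_tip [398. 197.] 0.73 [ 0.587 -0.142  0.156]
blue_tip [214. 226.] 0.89 [0.535 0.232 0.156]
mask 0.58 627
[[0.637, -0.094, 0.163], [0.65, -0.12, 0.163], [0.535, -0.172, 0.163], [0.523, -0.147, 0.163]]
side ['fx', 'fy', 'cx', 'cy', 'extrinsics', 'shot']
[[0.042, 0.522, 1.016], [0.486, -0.476, -0.733]] None
yellow_axis [369. 203.] 0.72 [ 0.525 -0.106  0.156]
yellow_tip [362. 182.] 0.87 [ 0.58  -0.145  0.156]
blue_tip [250. 295.] 0.97 [0.536 0.238 0.156]
mask 0.92 438
[[0.641, -0.097, 0.163], [0.66, -0.13, 0.163], [0.534, -0.165, 0.163], [0.518, -0.133, 0.163]]
{'t': 0.5, 'joints': array([-1.25598157e+00,  3.42035300e-01,  1.52414900e+00,  3.43865507e-06,
        1.27539647e+00, -1.45996490e-01]), 'qd': array([ 5.07523579e-05, -8.14677322e-04, -3.46524296e-04,  1.71930904e-03,
        1.97409332e-03,  1.55900437e-03]), 'effort': array([-2.65760791e-04, -4.33242059e+01, -2.46106339e+01, -6.28223302e-05,
        9.01641761e-04,  3.43092744e-06]), 'position': array([ 0.23347589, -0.47022442,  0.24828604]), 'tool_rot': array([5.77968660e-06, 9.73573956e-01, 2.28371960e-01, 2.13975671e-06]), 'wrist_force': array([-1.14638875,  0.05816363,  0.3069435 ]), 'torque': array([ 0.0277239 , -0.02219793, -0.03553596]), 'finger_force': 0.0, 'gripper_width': 0.08509741970733654}
```

View pics/b.png

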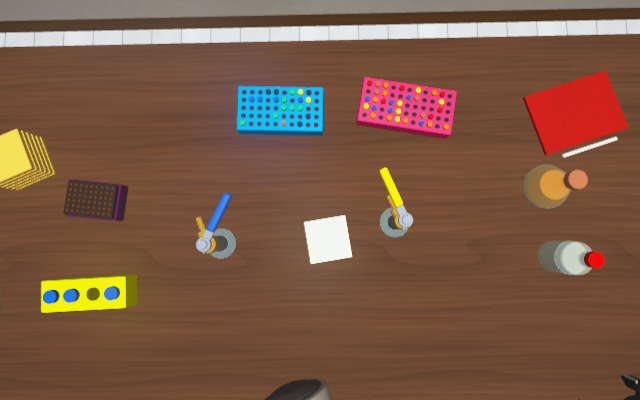

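View pics/a.png

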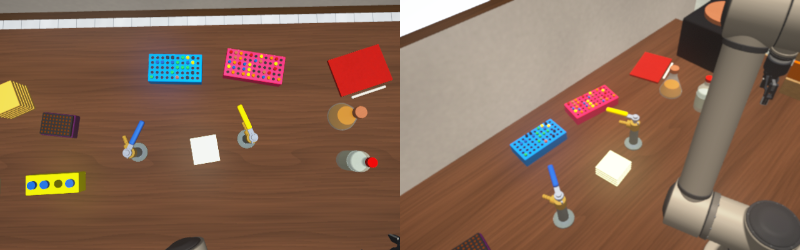

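The top view shows the yellow pivot at about (405,219), its lever tip at (384,168) and the nozzle pointing up-left. The blue lever is well to the left, at about (205,244) to (228,195). Next I'll zoom in to get the nozzle direction.

Run:
```python
from h import *
p=eyes.camera("top");im=p["image"]
cv2.imwrite("pics/c.png",cv2.resize(im[155:245,355:445],(600,600),interpolation=cv2.INTER_CUBIC))
for n,uv,z in [("pivot",(405,219),.161),("tip",(383.5,169),.163),("nozzle end",(390,196),.118)]: print(n,atz(p,uv,z).round(3))
```

```text
pivot [ 0.543 -0.154  0.161]
tip [ 0.645 -0.114  0.163]
nozzle end [ 0.594 -0.131  0.118]
```

View pics/c.png

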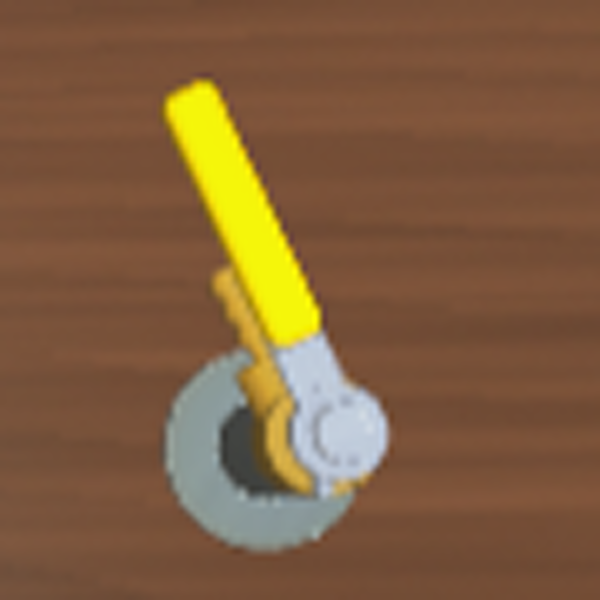

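```bash
python3 -m handwheel '[{"dz":-0.01,"hand":-1},{"dx":0.045,"hand":-1},{"dx":0.03,"dy":-0.04,"hand":-1},{"dx":0.03,"dy":-0.04,"hand":-1},{"dx":0.03,"dy":-0.04,"hand":-1}]'
```

```text
$[0]: bad value
```

The crop shows the lever at about 24° from world x, almost in line with the nozzle, so the end stop is near −63°. The move was refused, so I'll retry with every key present.

```bash
python3 -m handwheel '[{"dx":0.03,"dy":-0.03,"dz":0.0,"rx":0,"ry":0,"rz":0,"hand":-1},{"dx":0.03,"dy":-0.03,"dz":0.0,"rx":0,"ry":0,"rz":0,"hand":-1},{"dx":0.03,"dy":-0.03,"dz":0.0,"rx":0,"ry":0,"rz":0,"hand":-1},{"dx":0.03,"dy":-0.03,"dz":0.0,"rx":0,"ry":0,"rz":0,"hand":-1},{"dx":0.03,"dy":-0.03,"dz":0.0,"rx":0,"ry":0,"rz":0,"hand":-1}]'
```

```text
t: 1.05
position: [0.3013, -0.2677, 0.2484]
tool_rot: [0.0, 0.974, 0.228, 0.0]
wrist_force: [0.5, -0.4, 0.1]
gripper_width: 0.0123
finger_force: 0.0
```

```bash
python3 -m handwheel '[{"dx":0.036,"dy":-0.03,"dz":0,"rx":0,"ry":0,"rz":0,"hand":-1},{"dx":0.04,"dy":-0.005,"dz":0,"rx":0,"ry":0,"rz":0,"hand":-1},{"dx":0.04,"dy":0,"dz":0,"rx":0,"ry":0,"rz":0,"hand":-1},{"dx":0.04,"dy":0,"dz":0,"rx":0,"ry":0,"rz":0,"hand":-1},{"dx":0.04,"dy":0,"dz":0,"rx":0,"ry":0,"rz":0,"hand":-1}]'
python3 -m handwheel '[{"dx":0.04,"dy":0,"dz":0,"rx":0,"ry":0,"rz":0,"hand":-1},{"dx":0.04,"dy":0,"dz":0,"rx":0,"ry":0,"rz":0,"hand":-1},{"dx":0.04,"dy":0,"dz":0,"rx":0,"ry":0,"rz":0,"hand":-1},{"dx":0.04,"dy":0,"dz":0,"rx":0,"ry":0,"rz":0,"hand":-1},{"dx":0,"dy":0,"dz":0,"rx":0,"ry":0,"rz":0,"hand":-1}]'
python3 - <<'E'
from h import *
s=monitor.get_state();print(s["position"],s["joints"])
p=eyes.camera("wrist");cv2.imwrite("pics/d.png",p["image"])
for n,z in [("yellow_tip",.163),("yellow_axis",.161)]:
    for r in spotter.look_for(p,n)[:2]: print(n,r,atz(p,r["location"],z).round(3))
m=spotter.silhouettes(p,"yellow_lever")
if m:
    b=cv2.boxPoints(cv2.minAreaRect(np.argwhere(m[0]["mask"])[:,::-1].astype(np.float32)));print(m[0]["p"],[atz(p,q,.163).round(3).tolist() for q in b])
E
```

```text
t: 1.55
position: [0.4625, -0.1496, 0.2486]
tool_rot: [0.0, 0.974, 0.229, 0.0]
wrist_force: [-0.2, -1.1, 0.1]
gripper_width: -0.0004
finger_force: 0.0
t: 2.05
position: [0.6075, -0.0771, 0.247]
tool_rot: [-0.0, 0.973, 0.23, 0.0]
wrist_force: [-0.7, -0.4, -0.8]
gripper_width: -0.0003
finger_force: 0.0
[ 0.60747024 -0.07711041  0.24704093] [-2.51856251e-01  5.05307562e-01  1.26909975e+00  1.05098928e-03
  1.36676025e+00  8.54739376e-01]
yellow_tip {'location': [374.1, 232.0], 'p': 0.61} [ 0.609 -0.127  0.163]
yellow_axis {'location': [366.7, 227.4], 'p': 0.67} [ 0.61  -0.12   0.161]
0.55 [[0.561, -0.137, 0.163], [0.648, -0.1, 0.163], [0.655, -0.119, 0.163], [0.568, -0.158, 0.163]]
```

View pics/d.png

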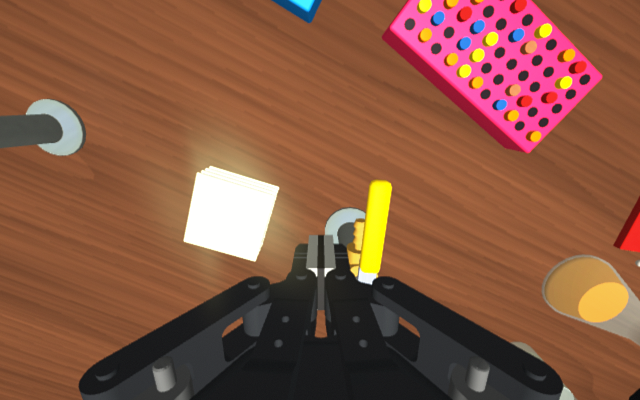

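Lever tip is about (378,183) and the closed fingers are left of the grip with about 24 mm clearance. Lever direction is 23.6°, axis about (0.546,−0.156). Descend and begin pushing.

```bash
python3 -m handwheel '[{"dx":0.004,"dy":0,"dz":0.04,"rx":0,"ry":0,"rz":0,"hand":-1},{"dx":0.003,"dy":0,"dz":0.04,"rx":0,"ry":0,"rz":0,"hand":-1},{"dx":0,"dy":0,"dz":0.012,"rx":0,"ry":0,"rz":0,"hand":-1},{"dx":0,"dy":0.008,"dz":0,"rx":0,"ry":0,"rz":0,"hand":-1},{"dx":0,"dy":0.01,"dz":0,"rx":0,"ry":0,"rz":0,"hand":-1}]'
python3 -m handwheel '[{"dx":0,"dy":0.006,"dz":0,"rx":0,"ry":0,"rz":0,"hand":-1},{"dx":0.002,"dy":0.0135,"dz":0,"rx":0,"ry":0,"rz":8,"hand":-1},{"dx":0.002,"dy":0.0135,"dz":0,"rx":0,"ry":0,"rz":8,"hand":-1},{"dx":0.002,"dy":0.0135,"dz":0,"rx":0,"ry":0,"rz":8,"hand":-1},{"dx":0.002,"dy":0.0135,"dz":0,"rx":0,"ry":0,"rz":8,"hand":-1}]'
cat > c.py <<'E'
from h import *
s=monitor.get_state();P=s["position"]-[0.546,-.1556,0.155];print(s["t"],P,np.hypot(*P[:2]),"ang",np.degrees(np.arctan2(P[1],P[0])),s["wrist_force"],s["joints"][5])
p=eyes.camera("top")
m=spotter.silhouettes(p,"yellow_lever")
for q in m[:1]:
    b=cv2.boxPoints(cv2.minAreaRect(np.argwhere(q["mask"])[:,::-1].astype(np.float32)));print(q["p"],[atz(p,x,.163).round(3).tolist() for x in b])
import sys
if len(sys.argv)>1: cv2.imwrite(sys.argv[1],cv2.resize(p["image"][130:280,340:540],(800,600)))
E
python3 c.py
```

```text
t: 2.75
position: [0.6196, -0.0936, 0.1585]
tool_rot: [0.001, 0.974, 0.228, 0.001]
wrist_force: [0.4, -1.5, 0.1]
gripper_width: -0.0
finger_force: 0.0
t: 3.25
position: [0.6429, -0.1481, 0.158]
tool_rot: [-0.0, 0.999, -0.052, 0.001]
wrist_force: [-1.4, 3.4, -0.3]
gripper_width: -0.0002
finger_force: 1.5
3.25 [0.09689611 0.00747551 0.00299064] 0.0971840468261323 ang 4.4116179600756364 [-1.39310386  3.35071522 -0.26270562] 1.3311726471230112
0.73 [[0.56, -0.149, 0.163], [0.619, -0.157, 0.163], [0.616, -0.176, 0.163], [0.558, -0.168, 0.163]]
```

Contact is confirmed at about 3.6 N and the lever is turning. Continuing.

```bash
python3 -m handwheel '[{"dx":0.002,"dy":0.0135,"dz":0,"rx":0,"ry":0,"rz":8,"hand":-1},{"dx":0.002,"dy":0.0135,"dz":0,"rx":0,"ry":0,"rz":8,"hand":-1},{"dx":0.002,"dy":0.0135,"dz":0,"rx":0,"ry":0,"rz":8,"hand":-1},{"dx":0.002,"dy":0.0135,"dz":0,"rx":0,"ry":0,"rz":8,"hand":-1},{"dx":0.002,"dy":0.0135,"dz":0,"rx":0,"ry":0,"rz":8,"hand":-1}]'
python3 c.py pics/e.png
```

```text
t: 3.85
position: [0.6276, -0.2125, 0.1575]
tool_rot: [-0.001, 0.922, -0.388, 0.001]
wrist_force: [0.5, 2.9, -0.5]
gripper_width: -0.0001
finger_force: 1.4
3.85 [ 0.0816184  -0.05689975  0.00248943] 0.09949444707867094 ang -34.882033829470316 [ 0.45165162  2.89905095 -0.46136085] 1.9248304398931615
0.46 [[0.534, -0.135, 0.163], [0.563, -0.146, 0.163], [0.556, -0.163, 0.163], [0.528, -0.153, 0.163]]
```

View pics/e.png

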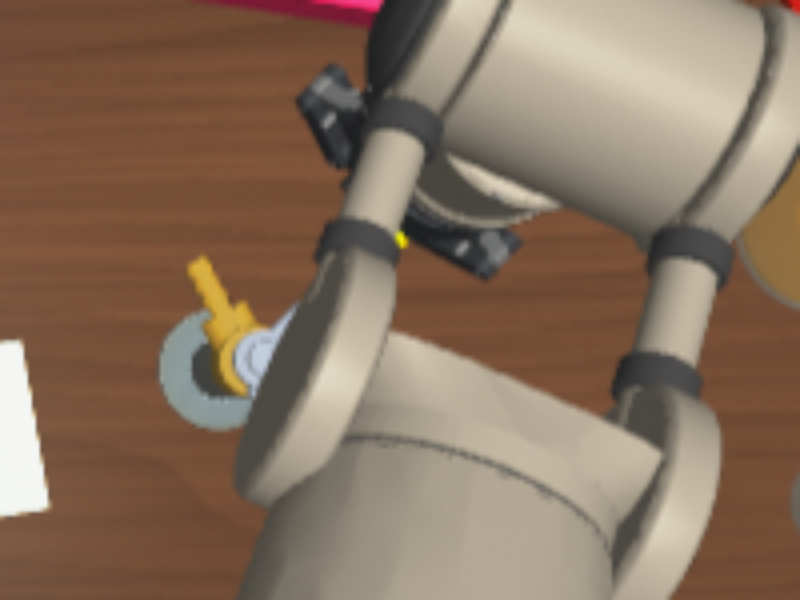

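The nozzle is clear in this crop, from (235,335) to (198,262), heading about 26°. That puts the stop near −64°, and the lever is now at about −46°. I'll approach the stop in smaller steps.

```bash
python3 -m handwheel '[{"dx":0.002,"dy":0.0135,"dz":0,"rx":0,"ry":0,"rz":8,"hand":-1},{"dx":0.001,"dy":0.008,"dz":0,"rx":0,"ry":0,"rz":5,"hand":-1},{"dx":0,"dy":0.003,"dz":0,"rx":0,"ry":0,"rz":2,"hand":-1},{"dx":0,"dy":0,"dz":0,"rx":0,"ry":0,"rz":0,"hand":-1}]'
python3 -m handwheel '[{"dx":0,"dy":0.003,"dz":0,"rx":0,"ry":0,"rz":2,"hand":-1},{"dx":0,"dy":0.002,"dz":0,"rx":0,"ry":0,"rz":1,"hand":-1},{"dx":0,"dy":0,"dz":0,"rx":0,"ry":0,"rz":0,"hand":-1}]'
python3 c.py
```

```text
t: 4.35
position: [0.611, -0.2309, 0.1574]
tool_rot: [0.0, 0.865, -0.502, 0.001]
wrist_force: [-0.4, -0.2, 0.5]
gripper_width: -0.0003
finger_force: 0.1
t: 4.65
position: [0.6075, -0.2328, 0.1572]
tool_rot: [-0.001, 0.851, -0.525, 0.002]
wrist_force: [6.6, 0.5, 0.5]
gripper_width: 0.0002
finger_force: 2.6
4.65 [ 0.06150819 -0.07724842  0.00219598] 0.09874500575705553 ang -51.47183545787484 [6.6294235  0.5466754  0.49617733] 2.19253348614928
0.74 [[0.547, -0.136, 0.163], [0.582, -0.209, 0.163], [0.558, -0.22, 0.163], [0.523, -0.147, 0.163]]
```

```bash
for i in 1 2; do :; done; python3 -m handwheel '[{"dx":0,"dy":0.002,"dz":0,"rx":0,"ry":0,"rz":0,"hand":-1},{"dx":0,"dy":0,"dz":0,"rx":0,"ry":0,"rz":0,"hand":-1}]'
python3 -m handwheel '[{"dx":0,"dy":0.002,"dz":0,"rx":0,"ry":0,"rz":0,"hand":-1},{"dx":0,"dy":0,"dz":0,"rx":0,"ry":0,"rz":0,"hand":-1}]'
```

```text
t: 4.95
position: [0.6073, -0.2329, 0.1573]
tool_rot: [-0.002, 0.851, -0.525, 0.003]
wrist_force: [11.3, 2.7, -0.9]
gripper_width: 0.0
finger_force: 5.9
t: 5.15
position: [0.6071, -0.2331, 0.1574]
tool_rot: [-0.003, 0.851, -0.525, 0.004]
wrist_force: [17.9, 6.0, -3.5]
gripper_width: -0.0001
finger_force: 9.2
```

The lever is against the stop: force climbs to 19 N with no motion. Back off, lift and check.

```bash
python3 -m handwheel '[{"dx":0,"dy":-0.015,"dz":0,"rx":0,"ry":0,"rz":0,"hand":-1},{"dx":0,"dy":-0.02,"dz":0,"rx":0,"ry":0,"rz":0,"hand":-1},{"dx":0,"dy":0,"dz":-0.04,"rx":0,"ry":0,"rz":0,"hand":-1},{"dx":0,"dy":0,"dz":-0.045,"rx":0,"ry":0,"rz":0,"hand":-1},{"dx":0,"dy":0,"dz":-0.045,"rx":0,"ry":0,"rz":0,"hand":-1}]'
python3 -m handwheel '[{"dx":0,"dy":-0.045,"dz":-0.02,"rx":0,"ry":0,"rz":0,"hand":-1},{"dx":0,"dy":-0.045,"dz":0,"rx":0,"ry":0,"rz":0,"hand":-1},{"dx":0,"dy":-0.045,"dz":0,"rx":0,"ry":0,"rz":0,"hand":-1},{"dx":0,"dy":-0.045,"dz":0,"rx":0,"ry":0,"rz":0,"hand":-1},{"dx":0,"dy":0,"dz":0,"rx":0,"ry":0,"rz":0,"hand":-1}]'
python3 - <<'E'
from h import *
for n in ["side","top"]:
    p=eyes.camera(n)
    m=spotter.silhouettes(p,"yellow_lever")
    for q in m[:1]:
        b=cv2.boxPoints(cv2.minAreaRect(np.argwhere(q["mask"])[:,::-1].astype(np.float32)));print(n,q["p"],[atz(p,x,.163).round(3).tolist() for x in b])
    for r in spotter.look_for(p,"blue_tip")[:1]: print(r,atz(p,r["location"],.156).round(3))
    cv2.imwrite("pics/f_%s.png"%n,p["image"])
E
```

```text
t: 5.65
position: [0.6335, -0.2187, 0.2875]
tool_rot: [0.0, 0.851, -0.525, -0.001]
wrist_force: [0.7, -0.8, 1.1]
gripper_width: -0.0
finger_force: 0.0
t: 6.15
position: [0.7827, -0.1466, 0.3017]
tool_rot: [0.0, 0.852, -0.524, -0.001]
wrist_force: [0.1, -0.3, -1.1]
gripper_width: 0.0
finger_force: 0.0
{'location': [248.1, 293.5], 'p': 0.7} [0.541 0.238 0.156]
top 0.59 [[0.598, -0.244, 0.163], [0.597, -0.258, 0.163], [0.577, -0.257, 0.163], [0.577, -0.243, 0.163]]
{'location': [217.9, 223.3], 'p': 0.7} [0.541 0.225 0.156]
```

View pics/f_top.png

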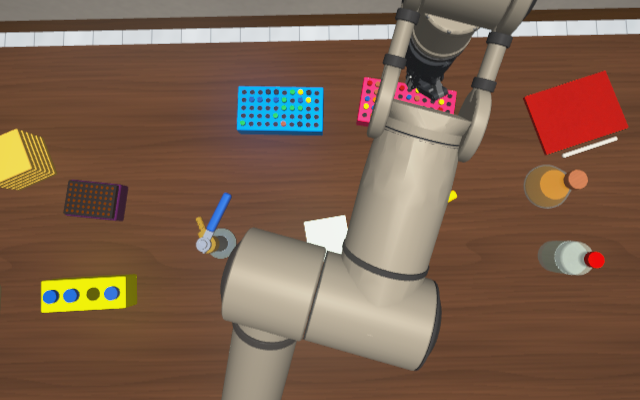

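View pics/f_side.png

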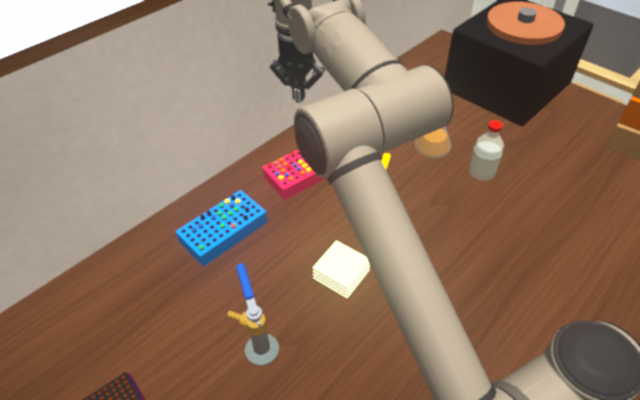

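The arm hides the yellow lever except its tip, at about (452,196) in the top view. The blue lever is unchanged at (205,244) to (228,195). I'll swing the arm aside for a clear check.

```bash
python3 -m handwheel '[{"dx":-0.045,"dy":-0.004,"dz":0,"rx":0,"ry":0,"rz":0,"hand":-1},{"dx":-0.045,"dy":-0.004,"dz":0,"rx":0,"ry":0,"rz":0,"hand":-1},{"dx":-0.045,"dy":-0.004,"dz":0,"rx":0,"ry":0,"rz":0,"hand":-1},{"dx":-0.045,"dy":-0.004,"dz":0,"rx":0,"ry":0,"rz":0,"hand":-1},{"dx":-0.045,"dy":-0.004,"dz":0,"rx":0,"ry":0,"rz":0,"hand":-1}]'
python3 -m handwheel '[{"dx":-0.04,"dy":-0.004,"dz":0,"rx":0,"ry":0,"rz":0,"hand":-1},{"dx":0,"dy":0,"dz":0,"rx":0,"ry":0,"rz":0,"hand":-1}]'
python3 c.py pics/g.png
```

```text
t: 6.95
position: [0.6952, 0.0616, 0.3097]
tool_rot: [-0.001, 0.85, -0.527, 0.001]
wrist_force: [1.5, -0.3, -0.1]
gripper_width: -0.0
finger_force: 0.0
t: 7.15
position: [0.6803, 0.1032, 0.3104]
tool_rot: [-0.002, 0.851, -0.525, 0.001]
wrist_force: [0.7, -0.3, -1.0]
gripper_width: 0.0004
finger_force: 0.0
7.15 [0.13432189 0.25878415 0.15541517] 0.2915674978932583 ang 62.56843353885814 [ 0.74874441 -0.25344229 -1.03385859] 2.7138358579622275
0.81 [[0.547, -0.136, 0.163], [0.602, -0.251, 0.163], [0.578, -0.262, 0.163], [0.524, -0.146, 0.163]]
```

View pics/g.png

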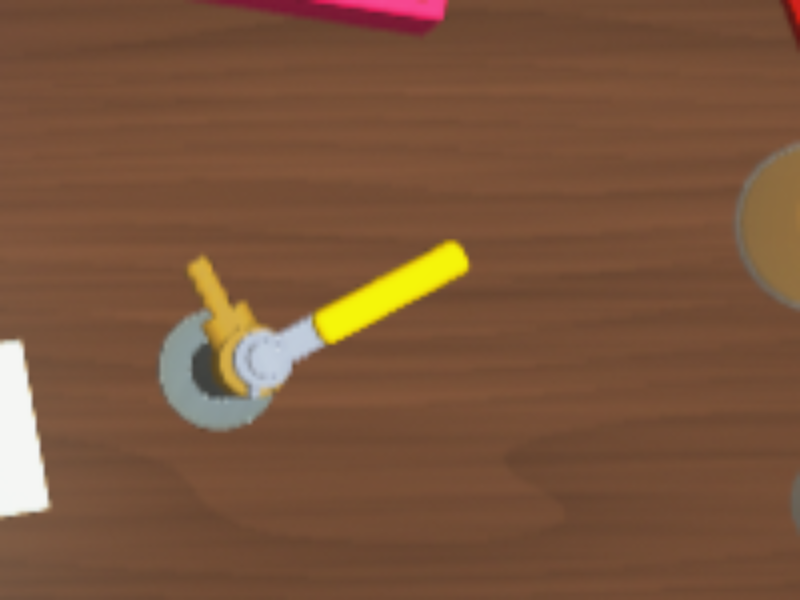

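The lever, from (262,358) to (460,255), is square across the nozzle, from (235,335) to (198,262), and nothing is touching it.

```bash
python3 -c "
from cell import arm
print(arm.sign_off())"
```

```text
the job is handed in; nothing more can be done
None
```

The yellow vacuum valve is shut: I pushed its lever clockwise until it hit the end stop (it held at about 19 N), the last picture shows it square across the nozzle, the blue lever was not touched, and the job was handed in about 7 s into the 32 s limit.

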